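# Free the ratchet pawl with a bar and lower the tube lift onto its catch

## Robot

A 6-joint arm with a two-finger parallel gripper is mounted at the origin on a cart in front of the work surface, level with it; the furniture and walls round the work are solid. World frame = base frame: x ahead of the robot, y to its left, z up, the work surface at z = 0. Lengths are in mm, angles in rad, forces in N, time in s.
With the tool pointing down it reaches from about 350 to 975 mm from the base axis. Payload 7.1 kg.
Tool frame: the origin (TCP) lies midway between the tips of the shut fingers; the grasp point (between the pads) lies 19 mm behind it (ctrl.grasp_offset is the distance from the TCP to the grasp point, in mm); z points along the fingers, y is the line along which they close (so a half turn about z gives the same grasp; the last joint's range is limited). The gripper opens to 88 mm and grips with 3 to 60 N. Pads are 20 mm wide; open, the fingers measure 115 mm over their backs; the gripper's body (75 mm by 178 mm) begins 61 mm behind the grasp point.
Start: joints at [-1.282, 0.423, 1.63, -0, 1.089, -0.019], TCP at [189.369, -595.604, 222.675] pointing down, gripper open.
Joint ranges: [-3, 3], [-0.9, 2.11], [0.09, 2.58], [-1.31, 4.45], [0.11, 2.69], [-2.54, 2.54]. Speed limits (rad/s): [2.39, 2.39, 3.01, 3.14, 3.14, 3.14].

## Interface

Orientations are given as a rotation vector (axis times angle).
In Python, from workcell import ctrl gives the robot as it stands. The module is installed in compiled form; this text tells all that it offers.
- The arm moves only by the tool servo_tool, never from a script. Its argument "rows" is a list of rows, each a list of 7 numbers: the turn, a rotation vector about the tool's x, y, z as a fraction of full scale, then the shift along the tool's x, y, z as a fraction of full scale, then the finger opening in mm, from 0 to 87.8. A call has 1 to 10 rows; each row is the pose to reach, as a shift and turn from the pose commanded when the call began, along the tool's axes at that moment; what a row does not reach only later rows make up. Full scale, the value 1, is 20 cm for a shift and 1.5 rad for a turn. A row lasts 1/8 s, in which the tool goes at most 62.5 mm and 10.7 degrees, less where a joint would pass 70% of its speed; a pose out of reach is approached as far as the arm can. A call with a number of a shift or a turn outside -1 to 1 is refused whole. A call with a gripper value outside its range is refused whole. The fingers move at their own pace and stop on an object; the grip force is fixed at half the most. Time passes only in rows, so rows that repeat a pose let the fingers close. It gives the time, the measured TCP pose, the force, the opening and the grip force at its end, in the units of the state.
- ctrl.get_obs(): the state, without advancing time (a new reading comes with each control period).
- ctrl.get_image(name): name is "scene" or "top"; returns (picture, depth): 420x560x3 uint8, red, green, blue; 420x560 float32, mm along the optical axis (not along the pixel's ray), 0 where there is no reading.
- ctrl.camera_info(name): a dict with "intrinsics" (3x3 intrinsics, pixels), "R" (3x3) and "t" (3): a world point X has camera coordinates R X + t. Camera axes: x right, y down, z forward; pixel columns grow to the right and rows downward; lengths in mm; the calibration is good to about 2 mm. A picture is of the moment at which its call begins. camera_info takes no time and is no camera call.
- ctrl.close_job(): hands the job in; it is judged then, once.
The state is a dict: "t": time; "qpos": joint angles; "qvel": joint speeds; "joint_torque": joint torques, N m; "ee_pos": TCP position; "orientation": TCP orientation; "ft_force": force on the tool from outside, world axes, zero at the start; "moment": the same for the moment, N m; "width": finger opening in mm; "grasp_force": force on a finger pad.
Only numpy, scipy, OpenCV 4.12 (cv2) and the standard library are available. Lean on these libraries where they do the work, as an engineer would, in place of code of your own. Each camera call takes 0.05 s, during which the arm holds its last target. There are 200 camera calls.

## Task

Lower the tube lift: take the loose steel bar, slip its end under the red tongue of the lift's ratchet pawl and flick the pawl up and back until it snaps over and stays off the wheel, touching the pawl with the bar only. Then lay the bar flat on the table top (not on the lift), and once the lift has sunk onto its spring catch press its red pad gently down past the click until the lift is fully home. The tube must stay lying in its cradle and the cup, rod end and V block beside the lift must be left alone.

Things in the scene. Friction and masses are not known exactly. Their poses are not given: they have to be found in the camera images.
- stand: Blue bench lift, fixed on its magnetic base; origin at the middle of the underside, z up. Its front, with the ratchet wheel, looks along its own -x (to the robot). Base 14 mm high, x = -67 to +83 mm, y = -85 to +85 mm; blue housing x = -25 to +45 mm, y = -60 to +60 mm, up to z = 125 mm, its front cover's face at x = -28.5 mm. The lift's column is at x = +12 mm, y = 0.
- wheel_mid (a point): Centre of the dark steel ratchet wheel (14 teeth, 71 mm over the teeth, 10 mm thick), at x = -38, y = 0, z = 65 mm on the stand; it turns about the stand's x and is geared to the column. A 17 mm hexagon on its front ends 21 mm before this point.
- pivot (a point): Axis of the pawl's pivot, along the stand's x; at x = -38, y = +38, z = 106 mm on the stand. The pawl lies from here over the top of the wheel towards the stand's -y.
- pawl (a joint): Angle of the pawl (rad): 0 = nose between the teeth, the load hangs on it; grows as its tongue is lifted and swings over towards the stand's +y; 1.15 = thrown back on its stop. A spring plunger presses it down up to its dead centre at about 0.5 and throws it open beyond, where it stays. Lifting the loaded pawl takes 4 to 8 N at the tongue up to about 0.12, then some 2 N that fade out.
- tongue (a point): Middle of the underside of the pawl's red tongue (18 mm wide along the stand's x, 60 mm long, 5 mm thick), 66 mm from the pivot; moves with the pawl. Pawl down: at x = -38, y = -28, z = 110 mm on the stand; the tongue goes on to y = -65 mm, rising outwards by 12 degrees. The wheel's rim is 23 mm below this point; beyond y = -36 mm the space below is free, back to the front cover.
- lift (a joint): Height of the lift above home (m): 0 = fully home on a hard stop; it starts at about 0.059, hanging on the pawl, and cannot be pushed down until the pawl is free. Then it sinks by itself at 0.03 to 0.04 m/s (oil damper, 250 N per m/s) and stops at about 0.014 on the spring catch.
- catch (a point): The brass roller of the spring catch on top of the housing, left of the column, as the lift comes to it. A slow push of about 5 to 8 N on the stopped lift, besides the damper's drag, takes a bead on the lift past the roller in some 7 mm; the lift then snaps down to its stop and the roller holds it.
- pad_top (a point): Centre of the top of the red press pad, a disc of 34 mm diameter on an arm behind the column (stand x = +74 mm, y = 0); it moves with the lift and is 170 mm above the table at home. The tube's top is 41 mm higher, its side 46 mm in front of the pad's centre.
- cradle (a point): Point on the lift where the axis of the tube lies when it rests in the V-shaped cradle, at the cradle's middle; 195 mm above the table at home. The V runs along the stand's y and is 50 mm long.
- tube_mid (a point): Centre of the loose steel tube, 32 mm diameter and 214 mm long over its end bungs, about 0.4 kg, lying in the cradle along the stand's y.
- tube: The same tube; its own y axis is its long axis.
- bar_mid (a point): Centre of the loose round steel bar: 10 mm diameter, 150 mm long, round ends, 0.1 kg. Its own x axis is its long axis; it lies flat on the table at the right, centre 5 mm high. Both ends are alike.
- bar: The same bar, origin at its centre, long axis x.
- gas_cup: Pink ceramic gas cup, 22 mm diameter, 42 mm high, standing left of the lift; origin at the middle of its underside.
- rod_end: Rod end bearing, 38 x 84 x 15 mm, lying in front of the lift on the left; origin at the middle of its underside.
- v_block: Small steel V block, 34 x 40 x 30 mm, standing right of the lift; origin at the middle of its underside.
Mind the look-alikes: they are no part of the job. Of the things shaped like the bar, the bare steel one is meant.

How it is judged (in metres and radians):
On the way, in this order (a step that is already met when the one before it is completed fails the run):
1. the bar bears on the pawl while the lift still hangs on it (contact force between bar and pawl above 0.5 N and value of joint lift above 0.03 m), for 0.1 s.
2. the pawl is thrown back and stays off the wheel (value of joint pawl above 0.95 rad), for 0.2 s.
3. the lift is pressed past its catch, fully home (value of joint lift below 0.002 m), for 0.2 s.
At the end, for the whole second after the job is handed in: The lift is fully home (within 2 mm), the pawl is thrown back (beyond 0.95 rad), the bar lies flat on the table at rest, and the tube rests in its cradle (its centre within 25 mm of the cradle's middle, its axis within 0.1 rad of the V) (value of joint lift below 0.002 m and value of joint pawl above 0.95 rad and height (world z) of bar_mid below 0.012 m and linear speed of each of bar, tube below 0.03 m/s and distance between tube_mid and cradle below 0.025 m and angle between the y axis of tube and the y axis of stand, either way round below 0.1 rad); the robot touches nothing.
It fails at once if the hand or arm touches the pawl (contact force between any of the fingers, the arm and pawl above 0.5 N).
It fails at once if the lift is pushed with more than 45 N (contact force between any of the fingers, the arm and lift above 45 N).
It fails at once if the tube comes out of its cradle (distance between tube_mid and cradle above 0.035 m).
It fails at once if the cup, the rod end or the V block is moved by more than 20 mm (distance of any of gas_cup, rod_end, v_block from where it was at the start of the episode above 0.02 m).
It also fails if it takes over 59 s, if anything falls off the work surface, if the arm or the gripper's body presses on something with over 40 N, if the wrist force passes 120 N, or if a joint passes its speed limit or range.

## Working session

There is one attempt and no reset: what is moved stays moved. The work goes in short steps, Python scripts to look and compute and a tool call to move; the robot and the scene stay as the last step left them, time stands still between calls to the robot, and variables do not carry over. Pictures are saved under pics/ and viewed, at most 10 in all, crops included, and the job is handed in when it is done.

Besides the shell and the picture viewer there is one more tool, called after "Request:" by a JSON object that holds its "method" and its "body". servo_tool: Moves the arm, as the interface text tells. Its arguments: {"type":"object","properties":{"rows":{"type":"array","items":{"type":"array","items":{"type":"number"}}}},"required":["rows"]}

```bash
mkdir -p pics
cat > h.py <<'E'
import numpy as np, cv2
from workcell import ctrl
def grab(n):
    p,d=ctrl.get_image(n); c=ctrl.camera_info(n)
    K,R,t=[np.array(c[k],float) for k in("intrinsics","R","t")]
    v,u=np.mgrid[:420,:560]
    ray=np.stack([u,v,np.ones_like(u)],-1)@np.linalg.inv(K).T
    W=(ray*d[...,None]-t)@R
    return p,d,W,(K,R,t)
def plane(cam,u,v,z):
    K,R,t=cam; r=R.T@np.linalg.inv(K)@np.array([u,v,1.]); c=-R.T@t
    return c+r*(z-c[2])/r[2]
def proj(cam,X):
    K,R,t=cam; q=(np.atleast_2d(X)@R.T+t)@K.T; return q[:,:2]/q[:,2:]
E
python3 - <<'E'
from h import *
for n in("scene","top"):
    p,d,W,c=grab(n); np.savez(n+".npz",p=p,d=d,W=W); cv2.imwrite(f"pics/{n}.png",p[...,::-1]); print(n,-c[1].T@c[2],c[1][2])
print(ctrl.get_obs())
E
```

```text
scene [183.31394124 356.07314466 857.76975963] [ 0.41398412 -0.48941563 -0.76752166]
top [ 429.17684512  -62.5864807  1267.98048779] [ 0.09080398 -0.0108671  -0.99580949]
{'t': 0.1, 'qpos': array([-1.28200228e+00,  4.23741362e-01,  1.63061040e+00, -4.69368663e-06,
        1.08861838e+00, -1.89441926e-02]), 'qvel': array([-0.00091617, -0.00150043, -0.0007305 , -0.00069031, -0.00071724,
       -0.00021914]), 'joint_torque': array([ 7.48077764e-04, -5.45614994e+01, -2.74324572e+01,  6.45447616e-02,
        1.87950034e-02, -2.55018961e-05]), 'ee_pos': array([ 189.22668378, -595.13290987,  221.99508524]), 'orientation': array([-3.10312743e+00, -4.81283166e-01,  2.97400152e-04]), 'ft_force': array([0.37662282, 0.27898699, 0.07939326]), 'moment': array([-0.00648491, -0.04385217, -0.02672618]), 'grasp_force': 0.0, 'width': 87.79203211300621}
```

View pics/scene.png

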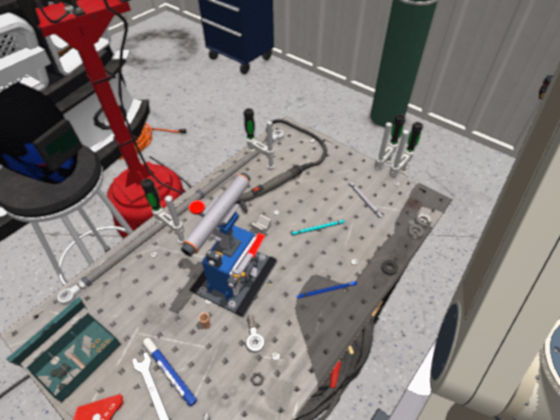

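View pics/top.png

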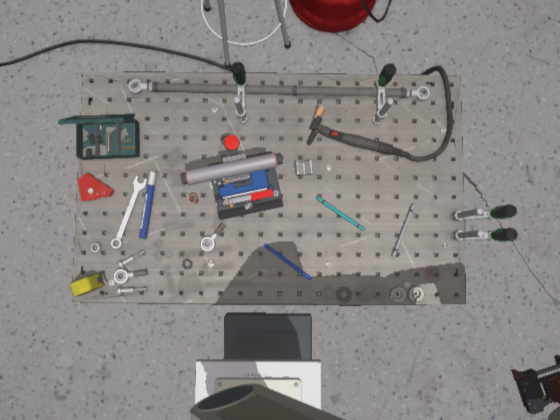

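The top view shows the lift at (250,185), with its red tongue at (262,196) and its pad at (232,143). Things that could be taken for the bar are the grey one at (403,230), the cyan one at (340,213), the dark blue one at (288,262) and the thick blue and white one at (147,205). Bare steel points to the grey one, so I'll check that in a close crop.

Run:
```python
from h import *
T=np.load("top.npz");S=np.load("scene.npz")
a=cv2.resize(T["p"][190:270,350:450],None,fx=4,fy=4,interpolation=2)
b=cv2.resize(S["p"][170:230,330:400],None,fx=4,fy=4,interpolation=2)
c=cv2.resize(T["p"][125:225,175:300],None,fx=3,fy=3,interpolation=2)
e=cv2.resize(S["p"][165:320,170:290],None,fx=3,fy=3,interpolation=2)[:600,:]
H=np.zeros((600,800,3),np.uint8)
H[:320,:400]=a; H[320:320+240,:280]=b; H[:300,400:775]=c
e=cv2.resize(S["p"][180:315,175:285],None,fx=2.2,fy=2.2,interpolation=2); H[300:300+e.shape[0],400:400+e.shape[1]]=e
cv2.imwrite("pics/crop.png",H[...,::-1])
W,p=T["W"],T["p"].astype(int)
red=(p[...,0]>180)&(p[...,1]<80)&(p[...,2]<80)
n,l,s,cc=cv2.connectedComponentsWithStats(red.astype(np.uint8))
for i in range(1,n):
  if s[i,4]>20:
    q=W[l==i]; print("red",cc[i],s[i,4],np.median(q,0),q.min(0),q.max(0))
# gray bar by height
m=(W[...,2]>4)&(W[...,2]<25); m[:, :385]=0; m[:,425:]=0; m[:195]=0; m[262:]=0
n,l,s,cc=cv2.connectedComponentsWithStats(m.astype(np.uint8),connectivity=8)
for i in range(1,n):
  if s[i,4]>8:
    q=W[l==i]; (cx,cy),wh,an=cv2.minAreaRect(q[:,:2].astype(np.float32)); print("bar?",cc[i],s[i,4],q.mean(0),(cx,cy),wh,an)
# tube
m=(W[...,2]>225)&(W[...,0]<800); m[:130]=0;m[210:]=0;m[:,:170]=0;m[:,300:]=0
q=W[m]; print(len(q),q.max(0),cv2.minAreaRect(q[:,:2].astype(np.float32)))
```

```text
red [231.325  141.7625] 160 [661.88965063  51.37564113 229.24284589] [429.17684512 -62.5864807  224.67886839] [ 677.76362882   64.98025371 1267.98048779]
red [ 88.56856187 186.70568562] 299 [590.47392201 445.3589043   14.85663425] [429.17684512 -62.5864807    6.30962774] [ 619.56335508  468.71835608 1267.98048779]
red [261.70212766 194.07092199] 141 [561.72746273 -12.12323399 117.78238986] [549.93236331 -35.98557412 107.62406851] [574.04321339  14.63939136 126.88140708]
bar? [402.7112069  230.20258621] 232 [ 482.86784165 -373.27720193    8.96748525] (481.0244445800781, -372.5961608886719) (16.391990661621094, 152.92910766601562) 68.65755462646484
bar? [399.44444444 259.33333333] 9 [ 407.49606255 -364.48440284    5.63171347] (407.0782165527344, -364.4767150878906) (5.459832191467285, 11.469474792480469) 14.328533172607422
1972 [ 677.93524424  150.65017637 1267.98048779] ((572.0653686523438, 2.6856231689453125), (265.15301513671875, 168.5355987548828), 56.9918327331543)
```

View pics/crop.png

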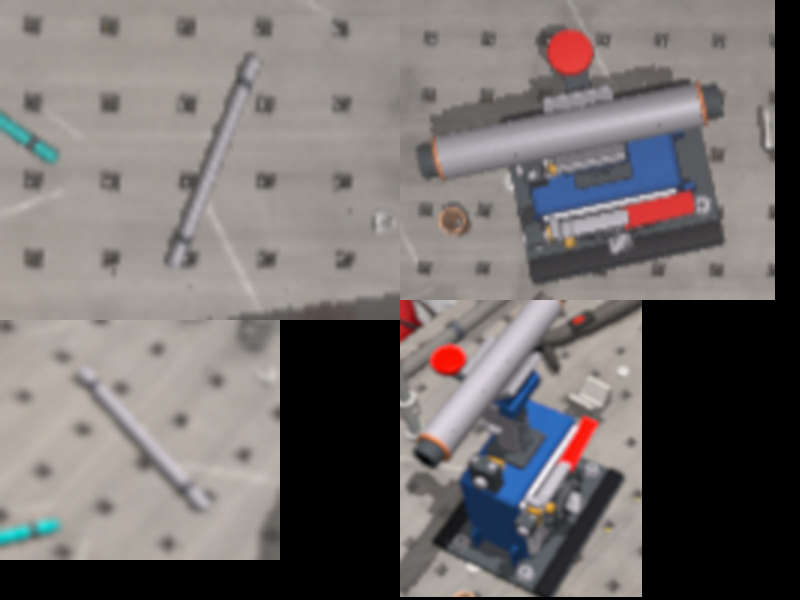

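The close crop shows a plain bare steel rod about 153 mm long with a groove near each end, so the grey one is the bar. Next I need the stand's pose and the bar's axis.

Run:
```python
from h import *
T=np.load("top.npz");S=np.load("scene.npz")
cams={}
for n in("top","scene"):
    c=ctrl.camera_info(n); cams[n]=[np.array(c[k],float) for k in("intrinsics","R","t")]
def comp(p,cond,near):
    n,l,s,cc=cv2.connectedComponentsWithStats(cond.astype(np.uint8))
    i=min(range(1,n),key=lambda i:np.hypot(*(cc[i]-near))+(s[i,4]<40)*1e3); return l==i,cc[i]
for n,D,pn,bn in(("top",T,(231,142),(403,230)),("scene",S,(197,208),(365,198))):
    p=D["p"].astype(int);W=D["W"];cam=cams[n]
    red=(p[...,0]>180)&(p[...,1]<80)&(p[...,2]<80)
    m,c=comp(p,red,pn); z=np.median(W[m][:,2]); print(n,"pad",c,z,plane(cam,*c,229))
    m=(W[...,2]>3)&(W[...,2]<25); u,v=np.meshgrid(np.arange(560),np.arange(420)); m&=np.hypot(u-bn[0],v-bn[1])<45
    m,c=comp(p,m,bn); q=W[m]; P=np.array([plane(cam,a,b,7)[:2] for a,b in zip(u[m],v[m])])
    g=np.linalg.svd(P-P.mean(0))[2][0]; s=(P-P.mean(0))@g
    print(n,"bar",P.mean(0)+g*(s.max()+s.min())/2,g,np.ptp(s),np.median(q[:,2]))
    # tube
    m=(W[...,2]>235)&(W[...,2]<275)&(np.hypot(W[...,0]-600,W[...,1]-20)<140)&~red
    q=W[m]; g=np.linalg.svd(q[:,:2]-q[:,:2].mean(0),full_matrices=False)[2][0]; s=(q[:,:2]-q[:,:2].mean(0))@g
    print(n,"tube",q.mean(0),g,np.ptp(s),np.percentile(q[:,2],98),"mid",q[:,:2].mean(0)+g*(s.max()+s.min())/2)
    # base top & housing top
    for nm,lo,hi in(("base",10,18),("house",121,129)):
        blue=(p[...,2]>p[...,0]+40)
        m=(W[...,2]>lo)&(W[...,2]<hi)&(np.hypot(W[...,0]-590,W[...,1]-20)<130)
        if nm=="house": m&=blue
        q=W[m][:,:2].astype(np.float32); print(n,nm,len(q),cv2.minAreaRect(q) if len(q)>5 else 0)
    m,c=comp(p,red,(262,194) if n=="top" else (257,244)); q=W[m]; g=np.linalg.svd(q-q.mean(0),full_matrices=False)[2][0]
    print(n,"tongue",np.median(q,0),g,c,plane(cam,*c,117))
```

```text
top pad [231.325  141.7625] 229.24284589081003 [662.35648944  50.85179947 229.        ]
top bar [ 482.25749692 -373.23683   ] [-0.92515136  0.37959841] 155.68725130911912 8.608890591944945
top tube [598.97987865  44.76780567 263.93172374] [-0.21766946  0.97602254] 213.765333247101 271.9383680298618 mid [598.75442249  45.77874352]
top base 779 ((591.610107421875, 9.044326782226562), (173.00540161132812, 225.27374267578125), 12.008282661437988)
top house 490 ((587.532958984375, 33.75608825683594), (41.84366989135742, 116.88536071777344), 13.144794464111328)
top tongue [561.72746273 -12.12323399 117.78238986] [-0.20508106  0.95421486 -0.21775161] [261.70212766 194.07092199] [561.66830113 -11.32278679 117.        ]
scene pad [196.20529801 206.53642384] 228.96853571982015 [661.44325319  53.59539406 229.        ]
scene bar [ 482.71539596 -370.96790798] [-0.92484398  0.3803467 ] 151.39596216332242 8.49821451279223
scene tube [593.81530848  57.46742275 262.4685955 ] [-0.21077817  0.97753392] 215.7101161066455 270.6748297027528 mid [596.15077433  46.63614403]
scene base 1188 ((593.080078125, 6.588653564453125), (172.13168334960938, 231.14064025878906), 12.183144569396973)
scene house 613 ((598.8787841796875, 38.80187225341797), (64.49043273925781, 119.1927261352539), 12.041289329528809)
scene tongue [561.1755423  -10.23243629 117.24863052] [-0.41652146  0.41381662  0.80948482] [256.27272727 243.72027972] [561.01452586  -9.93264558 117.        ]
```

```bash
cat >> h.py <<'E'
from scipy.spatial.transform import Rotation as Ro
YAW=0.213; ORG=np.array([589.7,36.4,0])
RS=Ro.from_euler('z',YAW)
def st(x,y,z): return RS.apply([x,y,z])+ORG
def ori(yaw,tilt=0):  # tool x forward at yaw, z down; tilt>0: fingers point forward
    return Ro.from_euler('z',yaw)*Ro.from_matrix(np.diag([1.,-1,-1]))*Ro.from_euler('y',tilt)
def inc(pos,R):
    o=ctrl.get_obs(); R0=Ro.from_rotvec(o["orientation"])
    return np.round(np.r_[(R0.inv()*R).as_rotvec()/1.5,R0.inv().apply(np.array(pos)-o["ee_pos"])/200],4)
E
python3 - <<'E'
from h import *
o=ctrl.get_obs()
print(ori(0,.4).apply([0,0,1]),ori(0,.4).apply([1,0,0]))
print(inc([510.3,-383.4,222],ori(-.39)))
E
```

```text
[ 0.38941834  0.         -0.92106099] [0.92106099 0.         0.38941834]
[-9.0000e-04  3.0000e-04  4.6520e-01  1.8506e+00 -5.2270e-01  7.0000e-04]
```

Request:
{"method": "servo_tool", "body": {"rows": [[0,0,0.465,0.925,-0.261,0,60],[0,0,0.465,0.925,-0.261,0,60],[0,0,0.465,0.925,-0.261,0,60],[0,0,0.465,0.925,-0.261,0,60],[0,0,0.465,0.925,-0.261,0,60]]}}

```text
t: 0.72
ee_pos: [350.7, -488.9, 222.4]
orientation: [-3.083, 0.602, 0.001]
ft_force: [-0.2, 0.8, -0.0]
width: 60.1
grasp_force: 0.0
```

Run:
```python
from h import *
print(inc([510.3,-383.4,60],ori(-.39)))
```

```text
[-2.000e-04  4.000e-04  2.700e-03  5.412e-01 -7.890e-01  8.118e-01]
```

Request:
{"method": "servo_tool", "body": {"rows": [[0,0,0,0.27,-0.4,0.2,40],[0,0,0.003,0.541,-0.789,0.5,40],[0,0,0.003,0.541,-0.789,0.812,40],[0,0,0.003,0.541,-0.789,0.812,40],[0,0,0.003,0.541,-0.789,0.812,40],[0,0,0.003,0.541,-0.789,0.812,40]]}}

```text
t: 1.48
ee_pos: [509.2, -385.8, 60.3]
orientation: [-3.081, 0.613, 0.001]
ft_force: [0.3, -0.1, 0.5]
width: 40.2
grasp_force: 0.0
```

Run:
```python
from h import *
print(inc([510.3,-383.4,3.5],ori(-.39)))
p,d,W,c=grab("top"); q=proj(c,[[510,-383,5]])[0].astype(int)
a=p[q[1]-45:q[1]+45,q[0]-60:q[0]+60]
p,d,W,c=grab("scene"); q=proj(c,[[510,-383,5]])[0].astype(int)
b=p[q[1]-45:q[1]+45,q[0]-60:q[0]+60]
cv2.imwrite("pics/g1.png",cv2.resize(np.hstack([a,b])[...,::-1],None,fx=3.3,fy=3.3,interpolation=2))
```

```text
[ 1.000e-04  5.000e-04 -1.800e-03  6.000e-04 -1.300e-02  2.839e-01]
```

View pics/g1.png

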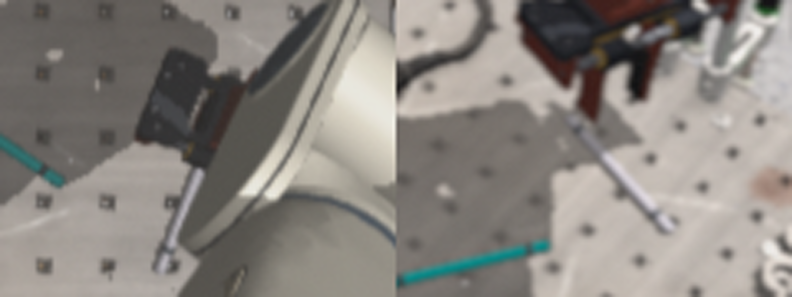

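The crop shows the open fingers straddling the bar near its forward end, at about (200,165) in the left half and (590,100) in the right half. They are lined up, so I'll go down and grip.

Request:
{"method": "servo_tool", "body": {"rows": [[0,0,0,0,-0.013,0.15,40],[0,0,0,0,-0.013,0.22,40],[0,0,0,0,-0.013,0.27,40],[0,0,0,0,-0.013,0.284,40],[0,0,0,0,-0.013,0.284,0],[0,0,0,0,-0.013,0.284,0],[0,0,0,0,-0.013,0.284,0],[0,0,0,0,-0.013,0.284,0],[0,0,0,0,-0.013,0.284,0],[0,0,0,0,-0.013,0.284,0]]}}

```text
t: 2.82
ee_pos: [511.1, -382.7, 3.8]
orientation: [3.081, -0.615, 0.001]
ft_force: [0.3, 0.5, 3.2]
width: 8.8
grasp_force: 30.0
```

Request:
{"method": "servo_tool", "body": {"rows": [[0,0,0,0,0,-0.2,0],[0,0,0,0,0,-0.4,0],[0,0,0,-0.2,0.1,-0.6,0],[0,0,0,-0.4,0.3,-0.9,0],[0,0,0,-0.5,0.5,-0.9,0],[0,0,0,-0.5,0.5,-0.9,0],[0,0,0,-0.5,0.5,-0.9,0]]}}

```text
t: 3.7
ee_pos: [380.0, -436.1, 183.1]
orientation: [-3.08, 0.617, 0.001]
ft_force: [0.2, 0.1, -1.1]
width: 9.1
grasp_force: 30.0
```

Run:
```python
from h import *
o=ctrl.get_obs(); print(o["ee_pos"],o["width"])
R=Ro.from_rotvec(o["orientation"]); tip=o["ee_pos"]+R.apply([45,0,-2]); print(tip)
im=[]
for n in("top","scene"):
    p,d,W,c=grab(n); np.savez(n+"2.npz",p=p,d=d,W=W); q=proj(c,[tip])[0].astype(int); print(q)
    im.append(p[q[1]-45:q[1]+45,q[0]-60:q[0]+60])
cv2.imwrite("pics/g2.png",cv2.resize(np.hstack(im)[...,::-1],None,fx=3.3,fy=3.3,interpolation=2))
```

```text
[ 379.97933071 -436.12493732  183.05178105] 9.092206637546806
[ 421.51068304 -453.45226259  185.02929782]
[458 254]
[414 144]
```

View pics/g2.png

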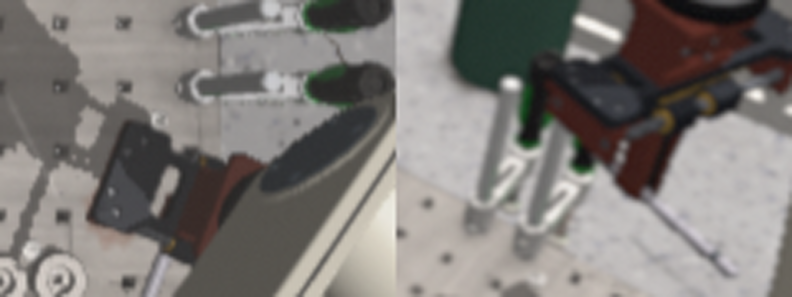

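```bash
cat >> h.py <<'E'
TIP=np.array([40,0,-1.5])
def tcp_for(x,y,z,R,tip=TIP): return st(x,y,z)-R.apply(tip)
E
python3 - <<'E'
from h import *
R=ori(YAW,.45); print(tcp_for(-130,-57,160,R)); print(inc(tcp_for(-130,-57,160,R),R))
E
```

```text
[440.12103925 -54.26896854 141.25070798]
[ 0.0901  0.2913 -0.3975 -0.4554 -1.8745  0.209 ]
```

Request:
{"method": "servo_tool", "body": {"rows": [[0,0,-0.1,-0.1,-0.3,0,0],[0.04,0.1,-0.2,-0.2,-0.6,0,0],[0.06,0.2,-0.3,-0.228,-0.937,0,0],[0.09,0.291,-0.397,-0.228,-0.937,0,0],[0.09,0.291,-0.397,-0.228,-0.937,0,0]]}}

```text
t: 4.42
ee_pos: [410.5, -243.3, 182.9]
orientation: [-3.003, -0.309, -0.67]
ft_force: [-0.2, 0.0, -0.7]
width: 9.2
grasp_force: 30.0
```

Run:
```python
from h import *
R=ori(YAW,.45);print(inc(tcp_for(-130,-57,160,R),R))
```

```text
[-6.000e-04  7.100e-03 -5.300e-03  2.161e-01 -8.939e-01  3.358e-01]
```

Request:
{"method": "servo_tool", "body": {"rows": [[0,0.007,-0.005,0.1,-0.3,0.1,0],[0,0.007,-0.005,0.15,-0.6,0.2,0],[0,0.007,-0.005,0.216,-0.8,0.336,0],[0,0.007,-0.005,0.216,-0.894,0.336,0],[0,0.007,-0.005,0.216,-0.894,0.336,0],[0,0.007,-0.005,0.216,-0.894,0.336,0]]}}

```text
t: 5.18
ee_pos: [441.1, -56.7, 141.5]
orientation: [-3.002, -0.312, -0.683]
ft_force: [0.6, -1.2, -1.2]
width: 8.9
grasp_force: 30.0
```

Run:
```python
from h import *
R=ori(YAW,.45)
o=ctrl.get_obs(); Rc=Ro.from_rotvec(o["orientation"])
ax=[o["ee_pos"]+Rc.apply([s,0,-1.5]) for s in(-105,40,45)]
im=[]
for n in("top","scene"):
    p,d,W,c=grab(n); q=proj(c,ax); print(n,q.round(1)); t=q[2].astype(int)
    im.append(p[t[1]-60:t[1]+50,t[0]-60:t[0]+60].copy())
cv2.imwrite("pics/g3.png",cv2.resize(np.hstack(im)[...,::-1],None,fx=3.3,fy=3.3,interpolation=2))
print(inc(tcp_for(-110,-57,101,R),R), inc(tcp_for(-40,-57,101,R),R))
```

```text
top [[288.3 284.4]
 [277.2 229.5]
 [276.8 227.5]]
scene [[351.9 280.9]
 [297.7 240.9]
 [295.8 239.5]]
[ 0.0014  0.0012 -0.0048 -0.0401 -0.017   0.3103] [ 0.0014  0.0012 -0.0048  0.2753 -0.0196  0.462 ]
```

View pics/g3.png

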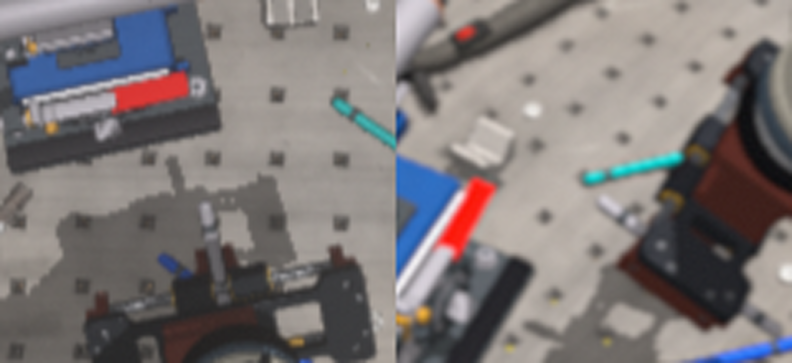

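The crop shows the bar's tip at about (278.7,228.5) in the top view and (297.4,239.6) in the scene view. That is about 2 px to the right of where I predicted, so I'll triangulate it.

Run:
```python
from h import *
P=[];X=[]
for n,px in(("top",(278.7,228.5)),("scene",(297.4,239.6))):
    p,d,W,c=grab(n); K,R,t=c; P.append(K@np.c_[R,t]); X.append(np.array(px)[:,None])
    print(n,[W[int(px[1])+i,int(px[0])].round(0) for i in(0,1,2,4)])
h=cv2.triangulatePoints(P[0],P[1],X[0],X[1])[:,0]; x=h[:3]/h[3]
o=ctrl.get_obs(); R=Ro.from_rotvec(o["orientation"]); print(x, "tool:",R.inv().apply(x-o["ee_pos"]),"stand:",RS.inv().apply(x-ORG))
```

```text
top [array([479., -51., 166.]), array([477., -51., 164.]), array([475., -51., 164.]), array([470., -51., 165.])]
scene [array([477., -49., 166.]), array([476., -47., 166.]), array([476., -47., 162.]), array([ 540., -135.,    1.])]
[478.44840259 -52.67567795 158.9321454 ] tool: [41.47760606  2.80113831  0.77013815] stand: [-127.56741682  -63.5448542   158.9321454 ]
```

```bash
sed -i 's/^TIP=.*/TIP=np.array([38,2,-0.5])/' h.py
python3 - <<'E'
from h import *
R=ori(YAW,.45)
for P in((-105,-55,101),(-70,-55,101),(-40,-55,101)): print(inc(tcp_for(*P,R),R))
E
```

```text
[ 0.0015  0.0013 -0.0052 -0.0068 -0.0378  0.3165]
[ 0.0015  0.0013 -0.0052  0.1509 -0.0392  0.3924]
[ 0.0015  0.0013 -0.0052  0.2861 -0.0404  0.4573]
```

Request:
{"method": "servo_tool", "body": {"rows": [[0,0,-0.005,-0.01,-0.038,0.16,0],[0,0,-0.005,-0.007,-0.038,0.316,0],[0,0,-0.005,-0.007,-0.038,0.316,0],[0,0,-0.005,-0.007,-0.038,0.316,0]]}}

```text
t: 5.88
ee_pos: [464.6, -44.4, 83.4]
orientation: [-3.003, -0.32, -0.682]
ft_force: [0.6, 0.4, -0.9]
width: 8.9
grasp_force: 30.0
```

Run:
```python
from h import *
R=ori(YAW,.45)
for P in((-70,-55,101),(-40,-55,101)): print(inc(tcp_for(*P,R),R))
```

```text
[ 0.0011  0.0021 -0.0003  0.1606  0.002   0.0736]
[ 0.0011  0.0021 -0.0003  0.2958  0.0019  0.1385]
```

Request:
{"method": "servo_tool", "body": {"rows": [[0,0,0,0.08,0.002,0.037,0],[0,0,0,0.16,0.002,0.0736,0],[0,0,0,0.22,0.002,0.102,0],[0,0,0,0.26,0.002,0.121,0],[0,0,0,0.295,0.002,0.138,0],[0,0,0,0.295,0.002,0.138,0]]}}

```text
t: 6.62
ee_pos: [529.0, -30.9, 85.3]
orientation: [-3.002, -0.322, -0.686]
ft_force: [-1.2, 0.3, -0.4]
width: 8.9
grasp_force: 30.0
```

Run:
```python
from h import *
R=ori(YAW,.45)
o=ctrl.get_obs(); Rc=Ro.from_rotvec(o["orientation"]); tip=o["ee_pos"]+Rc.apply([43,2,-.5]); print("stand tip",RS.inv().apply(tip-ORG),o["ft_force"])
im=[]
for n in("top","scene"):
    p,d,W,c=grab(n); q=proj(c,[tip]); print(n,q.round(1)); t=q[0].astype(int)
    im.append(p[t[1]-45:t[1]+45,t[0]-60:t[0]+60].copy())
cv2.imwrite("pics/g4.png",cv2.resize(np.hstack(im)[...,::-1],None,fx=3.3,fy=3.3,interpolation=2))
# arc
b=np.array([-93.,4.9])  # bar centre rel pivot
for th in(0,.1,.2,.3,.4,.5,.6,.7,.8):
    y=b[0]*np.cos(th)+b[1]*np.sin(th); z=-b[0]*np.sin(th)+b[1]*np.cos(th)
    print(th,round(38+y,1),round(106+z,1),inc(tcp_for(-40,38+y,106+z,R),R)[3:])
```

```text
stand tip [-35.08058122 -54.94121046 104.37513506] [-1.22410291  0.27864356 -0.38603643]
top [[267.5 192.5]]
scene [[258.9 241.4]]
0 -55.0 110.9 [ 0.0214  0.0016 -0.0399]
0.1 -54.0 120.2 [ 0.0414 -0.0031 -0.0816]
0.2 -52.2 129.3 [ 0.0612 -0.0124 -0.1227]
0.3 -49.4 138.2 [ 0.0804 -0.0261 -0.1628]
0.4 -45.8 146.7 [ 0.099  -0.0443 -0.2014]
0.5 -41.3 154.9 [ 0.1167 -0.0667 -0.2382]
0.6 -36.0 162.6 [ 0.1333 -0.093  -0.2728]
0.7 -30.0 169.7 [ 0.1487 -0.123  -0.3049]
0.8 -23.3 176.1 [ 0.1627 -0.1564 -0.3341]
```

View pics/g4.png

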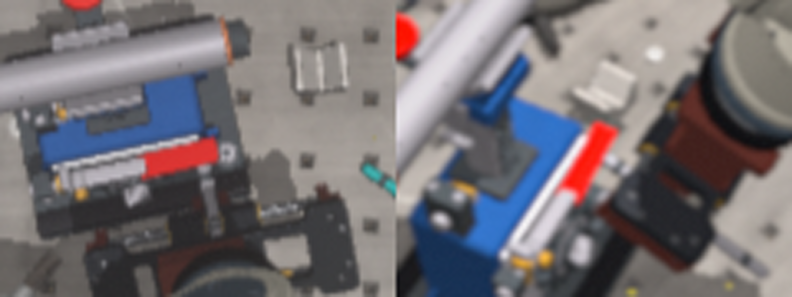

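The picture shows the bar's tip under the outer half of the red tongue, at (210,175) in the left half. I'll lift slowly first.

Request:
{"method": "servo_tool", "body": {"rows": [[0,0,0,0.021,0,-0.04,0],[0,0,0,0.031,0,-0.061,0],[0,0,0,0.041,-0.003,-0.082,0],[0,0,0,0.051,-0.008,-0.102,0]]}}

```text
t: 7.22
ee_pos: [527.1, -28.8, 107.1]
orientation: [-3.002, -0.321, -0.681]
ft_force: [-0.0, 0.1, -2.6]
width: 9.2
grasp_force: 30.0
```

Run:
```python
from h import *
R=ori(YAW,.45)
o=ctrl.get_obs(); Rc=Ro.from_rotvec(o["orientation"]); tip=o["ee_pos"]+Rc.apply([43,2,-.5]); print("stand tip",RS.inv().apply(tip-ORG),o["ft_force"],o["moment"])
p,d,W,c=grab("top"); p=p.astype(int)
red=(p[...,0]>170)&(p[...,1]<90)&(p[...,2]<90); red[:,:215]=0; red[:165]=0; red[210:]=0
q=W[red]; q=q[q[:,2]<300]; s=RS.inv().apply(q-ORG); k=np.polyfit(s[:,1],s[:,2],1); print(len(s),s.min(0),s.max(0),np.arctan(-k[0])-np.radians(12))
b=np.array([-93.,4.9])
for th in(.2,.3,.4,.5,.6,.7,.8):
    y=b[0]*np.cos(th)+b[1]*np.sin(th); z=-b[0]*np.sin(th)+b[1]*np.cos(th)
    print(th,inc(tcp_for(-40,38+y,106+z,R),R)[3:])
```

```text
stand tip [-36.42369192 -52.44807337 126.06342576] [-0.01075457  0.11031045 -2.62720087] [-0.07225143  0.48378461  0.04536266]
140 [-45.16911043 -62.02855378 118.30986606] [-28.61455673 -11.20379371 142.72760478] 0.18328855821495876
0.2 [ 0.0129 -0.002  -0.0199]
0.3 [ 0.0321 -0.0159 -0.0599]
0.4 [ 0.0506 -0.034  -0.0986]
0.5 [ 0.0682 -0.0564 -0.1354]
0.6 [ 0.0848 -0.0828 -0.17  ]
0.7 [ 0.1002 -0.1128 -0.2021]
0.8 [ 0.1142 -0.1462 -0.2313]
```

The pawl follows and is at about 0.18 rad. I'll carry on round the arc.

Request:
{"method": "servo_tool", "body": {"rows": [[0,0,0,0.032,-0.016,-0.06,0],[0,0,0,0.051,-0.034,-0.099,0],[0,0,0,0.068,-0.056,-0.135,0],[0,0,0,0.085,-0.083,-0.17,0],[0,0,0,0.1,-0.113,-0.202,0],[0,0,0,0.114,-0.146,-0.231,0],[0,0,0,0.114,-0.146,-0.231,0],[0,0,0,0.114,-0.146,-0.231,0]]}}

```text
t: 8.28
ee_pos: [522.5, -0.3, 158.7]
orientation: [-3.002, -0.322, -0.684]
ft_force: [-1.1, 0.3, -1.4]
width: 8.9
grasp_force: 30.0
```

Run:
```python
from h import *
R=ori(YAW,.45)
o=ctrl.get_obs(); Rc=Ro.from_rotvec(o["orientation"]); tip=o["ee_pos"]+Rc.apply([43,2,-.5]); print("stand tip",RS.inv().apply(tip-ORG),o["ft_force"])
im=[]
for n in("top","scene"):
    p,d,W,c=grab(n); q=proj(c,[tip]); t=q[0].astype(int)
    im.append(p[t[1]-45:t[1]+45,t[0]-60:t[0]+60].copy())
    if n=="top":
        pi=p.astype(int);r=(pi[...,0]>170)&(pi[...,1]<90)&(pi[...,2]<90)&(abs(W[...,0]-662)<25)&(abs(W[...,1]-52)<25); print("pad z",np.median(W[r][:,2]),r.sum())
cv2.imwrite("pics/g5.png",cv2.resize(np.hstack(im)[...,::-1],None,fx=3.3,fy=3.3,interpolation=2))
```

```text
stand tip [-34.88467989 -23.58449092 177.75117228] [-1.1221684   0.32534409 -1.38515924]
pad z 200.53161812477435 157
```

View pics/g5.png

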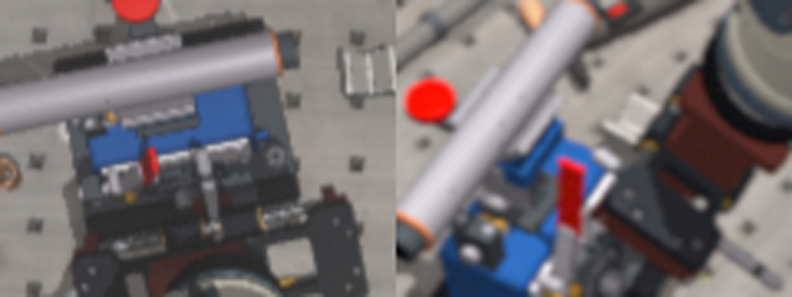

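The pawl stands thrown back, with its red tongue nearly upright at (150,165), and the lift is sinking (pad at 200 mm). Next I retract and lay the bar down.

Run:
```python
from h import *
R=ori(YAW,.45)
print(inc(tcp_for(-110,-23,172,R),R), inc(tcp_for(-140,-120,172,R),R))
```

```text
[ 9.000e-04  1.900e-03  3.000e-04 -3.257e-01 -3.200e-03 -1.369e-01] [ 9.000e-04  1.900e-03  3.000e-04 -4.612e-01  4.818e-01 -2.010e-01]
```

Request:
{"method": "servo_tool", "body": {"rows": [[0,0,0,-0.15,0,-0.063,0],[0,0,0,-0.326,0,-0.137,0],[0,0,0,-0.39,0.2,-0.17,0],[0,0,0,-0.46,0.482,-0.2,0],[0,-0.1,0.1,-0.46,0.75,-0.2,0],[0,-0.2,0.2,-0.46,0.98,-0.2,0],[0,-0.2,0.2,-0.46,0.98,-0.2,0]]}}

```text
t: 9.25
ee_pos: [467.6, -217.1, 155.9]
orientation: [-3.055, 0.131, -0.208]
ft_force: [-0.0, 1.0, -0.7]
width: 9.5
grasp_force: 30.0
```

Run:
```python
from h import *
print(inc([510,-383,60],ori(-.39)), inc([510,-383,4.5],ori(-.39)))
p,d,W,c=grab("top");pi=p.astype(int);r=(pi[...,0]>170)&(pi[...,1]<90)&(pi[...,2]<90)&(abs(W[...,0]-662)<25)&(abs(W[...,1]-52)<25); print("pad z",np.median(W[r][:,2]),r.sum())
```

```text
[-0.0679 -0.0791  0.2023  0.2211  0.8465  0.4447] [-0.0679 -0.0791  0.2023  0.1846  0.8692  0.7188]
pad z 184.7378902488995 155
```

Request:
{"method": "servo_tool", "body": {"rows": [[-0.03,-0.04,0.1,0.1,0.3,0.1,0],[-0.068,-0.079,0.202,0.2,0.6,0.2,0],[-0.068,-0.079,0.202,0.221,0.847,0.36,0],[-0.068,-0.079,0.202,0.221,0.847,0.44,0],[-0.068,-0.079,0.202,0.221,0.847,0.44,0]]}}

```text
t: 9.93
ee_pos: [507.9, -376.5, 57.8]
orientation: [-3.079, 0.595, 0.005]
ft_force: [-0.2, -0.1, -0.4]
width: 9.1
grasp_force: 30.0
```

Run:
```python
from h import *
print(inc([510,-383,5],ori(-.39)))
o=ctrl.get_obs();R=Ro.from_rotvec(o["orientation"])
p,d,W,c=grab("scene")
T=R.inv().apply((W-o["ee_pos"]).reshape(-1,3)).reshape(W.shape)
m=(T[...,0]<-35)&(T[...,0]>-120)&(abs(T[...,1])<15)&(abs(T[...,2])<35)
q=T[m]
if len(q)>10: print(len(q),q.min(0),q.max(0),np.polyfit(q[:,0],q[:,2],1),np.polyfit(q[:,0],q[:,1],1))
```

```text
[-0.0032  0.0026  0.0054  0.0229  0.0274  0.264 ]
89 [-102.79358762   -7.46108119   -8.59304113] [-36.30917834   4.50787756   3.96704263] [-2.56310512e-03 -4.23794893e+00] [-0.0059248 -2.2427599]
```

The bar is level in the hand, so I'll lower it and release.

Request:
{"method": "servo_tool", "body": {"rows": [[0,0,0,0.02,0.027,0.14,0],[0,0,0,0.02,0.027,0.22,0],[0,0,0,0.02,0.027,0.25,0],[0,0,0,0.02,0.027,0.264,0],[0,0,0,0.02,0.027,0.266,0],[0,0,0,0.02,0.027,0.266,30],[0,0,0,0.02,0.027,0.266,30],[0,0,0,0.02,0.027,0.266,30],[0,0,0,0.02,0.027,0.266,30]]}}

```text
t: 11.1
ee_pos: [511.5, -384.9, 6.9]
orientation: [-3.082, 0.597, -0.001]
ft_force: [0.4, 0.2, -0.1]
width: 29.9
grasp_force: 0.0
```

Request:
{"method": "servo_tool", "body": {"rows": [[0,0,0,0,0,-0.1,30],[0,0,0,0,0,-0.3,30],[0,0,0,0,0,-0.6,10],[0,0,0,0,0,-0.9,0],[0,0,0,0,-0.3,-1,0],[0,0,0,0,-0.6,-1,0],[0,0,0,0,-0.9,-1,0],[0,0,0,0,-0.9,-1,0]]}}

```text
t: 12.1
ee_pos: [579.7, -214.7, 208.9]
orientation: [-3.083, 0.589, -0.004]
ft_force: [0.7, -0.4, -0.2]
width: 0.2
grasp_force: 0.0
```

Run:
```python
from h import *
o=ctrl.get_obs();print(o["ee_pos"],o["qpos"])
for n in("top","scene"):
    p,d,W,c=grab(n); u,v=np.meshgrid(np.arange(560),np.arange(420))
    b=proj(c,[[482,-372,5]])[0]
    m=(W[...,2]>3)&(W[...,2]<40)&(np.hypot(W[...,0]-482,W[...,1]+372)<95); q=W[m]; print(n,m.sum(),q.mean(0) if m.sum() else 0,q.max(0) if m.sum() else 0, cv2.minAreaRect(q[:,:2].astype(np.float32)) if m.sum()>5 else 0)
    pi=p.astype(int);r=(pi[...,0]>170)&(pi[...,1]<90)&(pi[...,2]<90)&(abs(W[...,0]-662)<30)&(abs(W[...,1]-52)<30); print("pad",r.sum(),np.median(W[r],0) if r.sum() else 0, plane(c,u[r].mean(),v[r].mean(),184))
# candidate yaws
P=st(78,0,250); print(P)
for y in(-.39,0,YAW,YAW+np.pi/2-np.pi): print(y,inc(P,ori(y)))
```

```text
[ 579.70302509 -214.70303649  208.93891837] [-0.37543101  0.42768084  1.65791443  0.00339087  1.05404568  1.57124893]
top 322 [ 460.32779053 -413.87772394    4.49001932] [ 562.46189303 -312.64706529   10.39290812] ((488.96014404296875, -400.4882507324219), (185.88323974609375, 131.09408569335938), 17.265666961669922)
pad 153 [662.30443553  51.63829248 184.33883446] [662.0610491   51.03533014 184.        ]
scene 268 [ 471.88737364 -377.53110929    6.5742368 ] [ 563.80936079 -280.89305473   13.87202929] ((476.9871826171875, -376.3681640625), (165.55186462402344, 183.60475158691406), 15.881092071533203)
pad 142 [660.01297615  53.57425039 184.39841644] [660.3656704   53.49547569 184.        ]
[665.93728852  52.88865791 250.        ]
-0.39 [-1.4000e-03 -1.0000e-03  6.1000e-03 -9.7600e-02 -1.4196e+00 -2.0520e-01]
0 [-1.2000e-03 -1.3000e-03 -2.5390e-01 -9.7600e-02 -1.4196e+00 -2.0520e-01]
0.213 [-1.0000e-03 -1.4000e-03 -3.9590e-01 -9.7600e-02 -1.4196e+00 -2.0520e-01]
-1.3577963267948965 [-1.8000e-03 -2.0000e-04  6.5130e-01 -9.7600e-02 -1.4196e+00 -2.0520e-01]
```

Request:
{"method": "servo_tool", "body": {"rows": [[0,0,-0.1,0,0,-0.2,0],[0,0,-0.2,0,-0.1,-0.35,0],[0,0,-0.3,-0.03,-0.4,-0.35,0],[0,0,-0.396,-0.06,-0.7,-0.35,0],[0,0,-0.396,-0.08,-0.95,-0.35,0],[0,0,-0.396,-0.08,-0.95,-0.35,0]]}}

```text
t: 12.95
ee_pos: [634.9, -35.0, 278.1]
orientation: [-3.122, -0.334, -0.003]
ft_force: [-0.6, 0.3, -0.3]
width: 0.6
grasp_force: 0.0
```

Run:
```python
from h import *
o=ctrl.get_obs();print(o["ee_pos"])
print(inc(st(78,0,280),ori(YAW)),inc(st(78,0,190),ori(YAW)))
```

```text
[634.91490877 -34.96578882 278.08149889]
[-1.200e-03 -1.400e-03  3.000e-04  2.446e-01 -3.965e-01 -8.300e-03] [-1.200e-03 -1.400e-03  3.000e-04  2.437e-01 -3.957e-01  4.417e-01]
```

Request:
{"method": "servo_tool", "body": {"rows": [[0,0,0,0.12,-0.2,0,0],[0,0,0,0.244,-0.396,0,0],[0,0,0,0.244,-0.396,0,0],[0,0,0,0.244,-0.396,0.15,0],[0,0,0,0.244,-0.396,0.3,0],[0,0,0,0.244,-0.396,0.39,0],[0,0,0,0.244,-0.396,0.43,0],[0,0,0,0.244,-0.396,0.435,0],[0,0,0,0.244,-0.396,0.435,0]]}}

```text
t: 14.08
ee_pos: [666.2, 51.6, 192.0]
orientation: [-3.122, -0.331, -0.005]
ft_force: [-0.2, 0.4, -0.6]
width: 0.5
grasp_force: 0.0
```

Request:
{"method": "servo_tool", "body": {"rows": [[0,0,0,0,0,0.0125,0],[0,0,0,0,0,0.025,0],[0,0,0,0,0,0.035,0],[0,0,0,0,0,0.0425,0],[0,0,0,0,0,0.05,0],[0,0,0,0,0,0.0575,0],[0,0,0,0,0,0.06,0]]}}

```text
t: 14.95
ee_pos: [665.6, 51.8, 179.5]
orientation: [-3.122, -0.332, -0.003]
ft_force: [0.0, -0.3, 2.7]
width: 0.2
grasp_force: 1.0
```

Request:
{"method": "servo_tool", "body": {"rows": [[0,0,0,0,0,0.0075,0],[0,0,0,0,0,0.015,0],[0,0,0,0,0,0.0225,0],[0,0,0,0,0,0.03,0],[0,0,0,0,0,0.03,0]]}}

```text
t: 15.58
ee_pos: [665.5, 51.8, 172.7]
orientation: [-3.122, -0.331, -0.002]
ft_force: [0.1, 0.7, -0.4]
width: 0.1
grasp_force: 0.0
```

```bash
cat > padz.py <<'E'
from h import *
for n in("top","scene"):
    p,d,W,c=grab(n);pi=p.astype(int);r=(pi[...,0]>170)&(pi[...,1]<90)&(pi[...,2]<90)&(abs(W[...,0]-662)<30)&(abs(W[...,1]-52)<30)
    m=(W[...,2]>195)&(W[...,2]<240)&(np.hypot(W[...,0]-600,W[...,1]-40)<110)&(W[...,0]<625)
    print(n,"pad",r.sum(),np.median(W[r][:,2]) if r.sum() else 0,"tube top",np.percentile(W[m][:,2],98) if m.sum() else 0)
print(ctrl.get_obs()["ft_force"],ctrl.get_obs()["ee_pos"])
E
python3 padz.py
```

```text
top pad 0 0 tube top 213.69147875797
scene pad 60 169.6218830034893 tube top 211.53284819865215
[-0.03729802 -0.90692298 -0.23862142] [665.60680518  51.79964314 172.90431718]
```

It has snapped home: the pad is at 169.6 mm and the force is gone. I'll retreat and do a last check.

Request:
{"method": "servo_tool", "body": {"rows": [[0,0,0,0,0,-0.1,0],[0,0,0,0,0,-0.3,0],[0,0,0,0,0,-0.6,0],[0,0,0,0,0.2,-0.7,0],[0,0,0,-0.1,0.5,-0.7,0],[0,0,0,-0.3,0.8,-0.7,0],[0,0,0,-0.5,1,-0.7,0],[0,0,0,-0.5,1,-0.7,0]]}}

```text
t: 16.68
ee_pos: [608.0, -168.4, 314.3]
orientation: [-3.124, -0.324, -0.004]
ft_force: [-0.0, 0.1, 1.6]
width: 0.2
grasp_force: 0.0
```

```bash
python3 padz.py
python3 - <<'E'
from h import *
a=grab("top");b=grab("scene")
o=np.hstack([cv2.resize(a[0][120:275,170:440],(400,230)),cv2.resize(b[0][150:305,160:430],(400,230))])
cv2.imwrite("pics/end.png",o[...,::-1])
E
```

```text
top pad 151 169.92956077083014 tube top 213.6077391847397
scene pad 155 169.81759446844174 tube top 211.87966153509032
[ 0.85743489  0.6499814  -0.27683261] [ 609.68743978 -165.73689883  313.9830482 ]
```

View pics/end.png

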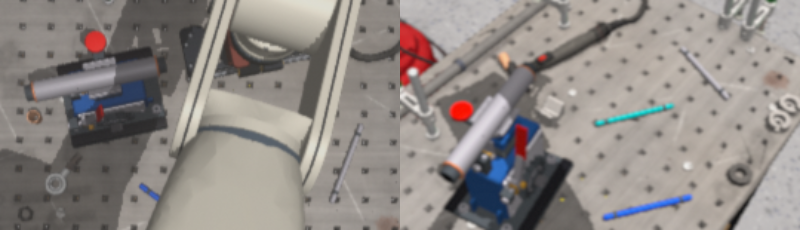

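The picture shows the bar lying flat on the table at (705,72) and the tube in its cradle. The pawl's red tongue stands back at (522,142), and the cup, rod end and V block have not moved.

```bash
python3 -c "
from workcell import ctrl
print(ctrl.close_job())"
```

```text
the job is handed in; nothing more can be done
None
```

I handed the job in after about 17 s: the pawl is thrown back, the lift is fully home (pad at 170 mm), the bar lies flat on the table, the tube is in its cradle, and the cup, rod end and V block look unmoved; the hand-in returned no verdict.

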